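# Make up the pump kit and the fan kit at the parts counter

### The arm

A 6-joint arm with a two-finger parallel gripper is mounted at the origin on the work surface. World frame = base frame: x ahead of the robot, y to its left, z up, the work surface at z = 0. Lengths are in mm, angles in degrees, forces in N, time in s.
With the tool pointing down it reaches from about 350 to 850 mm from the base axis. Payload 8.1 kg.
Tool frame: the origin (TCP) lies midway between the tips of the shut fingers; the grasp point (between the pads) lies 19 mm behind it; z points along the fingers, y is the direction in which the jaws open and shut (so a half turn about z gives the same grasp; the last joint's range is limited). The gripper opens to 85 mm and grips with 20 to 120 N. Pads are 22 mm wide; open, the fingers measure 114 mm over their backs; the gripper's body (76 mm by 85 mm) begins 54 mm behind the grasp point. The pads swing forward as they close: fully open they stand 13 mm farther back than shut.
Start: joints at [-76.398, 7.471, 85.268, -0, 87.261, -4.893], TCP at [190.354, -569.008, 231.292] pointing down, gripper open.
Joint ranges: [-169.43, 169.43], [-51.17, 129.36], [1.28, 143.12], [-76.62, 256.62], [0, 156.53], [-152.29, 152.29]. Speed limits (degrees/s): [136.94, 136.94, 159.86, 180, 180, 180].

### API

Orientations are given as [roll, pitch, yaw] about the fixed x, y, z axes, in that order (R = Rz(yaw) Ry(pitch) Rx(roll)).
In Python, from bench import telemetry, snapshot, camera_params, job gives the robot as it stands. The module is installed in compiled form; this text tells all that it offers.
- The arm moves only by the shell command python3 -m jog 'ROWS' [FORCE]. ROWS is JSON, a list that holds one entry, the list of rows, each a list of 7 numbers: the shift along the tool's x, y, z in units of 50 mm (1.0 is 50 mm), then the turn, a rotation vector about the tool's x, y, z in units of 2 pi rad (1.0 is 2 pi rad), then the opening, from 0 (shut) to 1 (fully open). In form: [[[dx, dy, dz, rx, ry, rz, claw], ...]]. A call has 1 to 12 rows; each row shifts and turns the commanded pose from where the row before left it, along the tool's axes as they then stand; what a row does not reach is not made up. A row lasts 1/8 s, in which the tool goes at most 62.5 mm and 10.7 degrees, less where a joint would pass 70% of its speed; a pose out of reach is approached as far as the arm can. A call with a number of a shift or a turn outside -1 to 1 is refused whole. A call with a gripper value outside its range is refused whole. The fingers move at their own pace and stop on an object; FORCE is the grip in N (left out, the last holds). Time passes only in rows, so rows that do not move let the fingers close. It gives the time, the measured TCP pose, the force and the opening at its end, in the units of the state.
- telemetry.sense(): the state, without advancing time (a new reading comes with each control period).
- snapshot(name): name is "side" or "top" or "wrist"; returns (picture, depth): 480x640x3 uint8, red, green, blue; 480x640 float32, mm along the optical axis (not along the pixel's ray), 0 where there is no reading.
- camera_params(name): a dict with "K" (3x3 intrinsics, pixels), "extrinsics" (4x4, takes a point from camera to world coordinates). Camera axes: x right, y down, z forward; pixel columns grow to the right and rows downward; lengths in mm; the calibration is good to about 2 mm. The wrist camera is an equidistant fisheye: a pixel r from the principal point sees the ray r / f radians off the axis. A picture is of the moment at which its call begins: read the wrist's pose just before it. camera_params takes no time and is no camera call; for the wrist camera it gives the pose at the moment of the call.
- job.hand_in(): hands the job in, once; it reports no verdict.
The state is a dict: "time": time; "joint_pos": joint angles; "qd": joint speeds; "joint_efforts": joint torques, N m; "tool_pos": TCP position; "tcp_rot": TCP orientation; "ft_force": force on the tool from outside, world axes, zero at the start; "wrist_torque": the same for the moment, N m; "finger_gap": finger opening in mm.
Only numpy, scipy, OpenCV 4.12 (cv2) and the standard library are available. Lean on these libraries where they do the work, as an engineer would, in place of code of your own. Each camera call takes 0.05 s, during which the arm holds its last target. There are 200 camera calls.

### The job

Make up the two repair kits from the stock on the counter: the large ball bearing, the coupling hub and the hexagon nut go into the three-compartment tray for the pump, the small ball bearing and the V-belt pulley into the two-compartment tray for the fan. Give each part a compartment of its own, set down flat on the tray's floor the same way up as it lies now and never dropped. Leave the shaft collar, the pipe elbow and the pressure gauge where they lie.

Things in the scene. Friction and masses are not known exactly. Their poses are not given: they have to be found in the camera images.
- big_bearing_c (a point): large ball bearing of plain steel: two concentric rings with a ring of balls between; 52 mm outside diameter, 25 mm bore, 15 mm thick, lying flat on the counter. The origin is its centre, half-way up; z up. 130 g or so
- small_bearing_c (a point): small ball bearing of plain steel: as the large one, but 35 mm outside diameter, 15 mm bore, 11 mm thick, lying flat. The origin is its centre, half-way up; z up. 45 g or so
- hub_c (a point): coupling hub of bare aluminium: a round body 44 mm in diameter and 26 mm high with a bore, and three jaws standing 14 mm up from its face; 40 mm high in all, jaws upward. The origin is its centre, half-way up; z up. 130 g or so
- nut_c (a point): large plain steel hexagon nut, 36 mm across flats, 42 mm across corners, 19 mm high, threaded hole upright, lying flat. The origin is its centre, half-way up; z up. Two of its flats face its own +y and -y, the others follow every 60 degrees. 110 g or so
- pulley_c (a point): V-belt pulley of dark grey cast iron: a grooved rim 56 mm in diameter and 16 mm high, flat on the counter, with a narrower round boss 30 mm in diameter rising from it to 28 mm in all. The origin is its centre, half-way up; z up. 270 g or so
- tray3: pump kit's tray, the longer one: blue plastic, fixed, outside 242 x 138 mm, walls 28 mm high, 4 mm thick, floor 3 mm. Origin: centre of the underside, z up. Divided along its own x into three compartments, each 76 mm (x) by 130 mm (y) inside, by two dividers 3 mm thick with tops 21 mm above the counter. Compartment centres at own x = -79, 0 and +79 mm, y = 0. A white card is on its -x end
- tray2: fan kit's tray, the shorter one: blue plastic, fixed, outside 163 x 138 mm, walls 28 mm high, 4 mm thick, floor 3 mm. Origin: centre of the underside, z up. Divided along its own x into two compartments, each 76 mm (x) by 130 mm (y) inside, by one divider 3 mm thick with tops 21 mm above the counter. Compartment centres at own x = -39.5 and +39.5 mm, y = 0. A white card is on its -x end
- collar_c (a point): shaft collar, stays in stock: blackish plain ring, 50 mm outside diameter, 25 mm open bore, 15 mm high, with a saw slit and a clamp screw, lying flat. The origin is its centre, half-way up; z up. 
- elbow_c (a point): pipe elbow, stays in stock: short bright 90 degree pipe bend with a thick band at each end, lying on its side, 29 mm high; it fits within a circle of 39 mm radius about this point. The point is 14.5 mm up; z up
- gauge_c (a point): pressure gauge, stays in stock: white dial with a needle in a round dark case 51 mm in diameter and 26 mm high, lying on its back, dial up, with a brass stem 12 mm thick reaching 46 mm from the centre along its own -y. The origin is its centre, half-way up; z up. 

How it is judged (in metres and radians):
At the end, for the whole second after the job is handed in: Each of the five parts lies in a compartment of its own in its kit's tray (any order), its centre within the 76 by 130 mm, flat on the floor (4 mm), upright (0.12 rad), at rest (0.01 m/s, 0.1 rad/s); collar, elbow and gauge lie within 20 mm of where they began (((x of big_bearing_c in the frame of tray3 between -0.117 and -0.041 m and x of hub_c in the frame of tray3 between -0.038 and 0.038 m and x of nut_c in the frame of tray3 between 0.041 and 0.117 m) or (x of big_bearing_c in the frame of tray3 between -0.117 and -0.041 m and x of hub_c in the frame of tray3 between 0.041 and 0.117 m and x of nut_c in the frame of tray3 between -0.038 and 0.038 m) or (x of big_bearing_c in the frame of tray3 between -0.038 and 0.038 m and x of hub_c in the frame of tray3 between -0.117 and -0.041 m and x of nut_c in the frame of tray3 between 0.041 and 0.117 m) or (x of big_bearing_c in the frame of tray3 between -0.038 and 0.038 m and x of hub_c in the frame of tray3 between 0.041 and 0.117 m and x of nut_c in the frame of tray3 between -0.117 and -0.041 m) or (x of big_bearing_c in the frame of tray3 between 0.041 and 0.117 m and x of hub_c in the frame of tray3 between -0.117 and -0.041 m and x of nut_c in the frame of tray3 between -0.038 and 0.038 m) or (x of big_bearing_c in the frame of tray3 between 0.041 and 0.117 m and x of hub_c in the frame of tray3 between -0.038 and 0.038 m and x of nut_c in the frame of tray3 between -0.117 and -0.041 m)) and ((x of small_bearing_c in the frame of tray2 between -0.0775 and -0.0015 m and x of pulley_c in the frame of tray2 between 0.0015 and 0.0775 m) or (x of small_bearing_c in the frame of tray2 between 0.0015 and 0.0775 m and x of pulley_c in the frame of tray2 between -0.0775 and -0.0015 m)) and y of big_bearing_c in the frame of tray3 between -0.065 and 0.065 m and z of big_bearing_c in the frame of tray3 between 0.0055 and 0.0145 m and y of hub_c in the frame of tray3 between -0.065 and 0.065 m and z of hub_c in the frame of tray3 between 0.018 and 0.027 m and y of nut_c in the frame of tray3 between -0.065 and 0.065 m and z of nut_c in the frame of tray3 between 0.0075 and 0.0165 m and y of small_bearing_c in the frame of tray2 between -0.065 and 0.065 m and z of small_bearing_c in the frame of tray2 between 0.0035 and 0.0125 m and y of pulley_c in the frame of tray2 between -0.065 and 0.065 m and z of pulley_c in the frame of tray2 between 0.012 and 0.021 m and angle between each of big_bearing_c, small_bearing_c, hub_c, nut_c, pulley_c's own z axis and vertical below 0.12 rad and linear speed of each of big_bearing, small_bearing, hub, nut, pulley below 0.01 m/s and angular speed of each of big_bearing, small_bearing, hub, nut, pulley below 0.1 rad/s and distance of each of collar_c, elbow_c, gauge_c from where it was at the start of the episode below 0.02 m); the robot touches nothing.
It fails at once if one of the five parts is dropped: it falls free of the fingers at more than 0.8 m/s (over 3 cm) ((linear speed of big_bearing above 0.8 m/s and contact force between the fingers and big_bearing below 0.05 N) or (linear speed of small_bearing above 0.8 m/s and contact force between the fingers and small_bearing below 0.05 N) or (linear speed of hub above 0.8 m/s and contact force between the fingers and hub below 0.05 N) or (linear speed of nut above 0.8 m/s and contact force between the fingers and nut below 0.05 N) or (linear speed of pulley above 0.8 m/s and contact force between the fingers and pulley below 0.05 N)).
It fails at once if the shaft collar, the pipe elbow or the pressure gauge is shifted by more than 20 mm (distance of any of collar_c, elbow_c, gauge_c from where it was at the start of the episode above 0.02 m).
It also fails if it takes over 115 s, if anything falls off the work surface, if the arm or the gripper's body presses on something with over 40 N, if the wrist force passes 120 N, or if a joint passes its speed limit or range.

## Working session

There is one attempt and no reset: what is moved stays moved. The work goes in short steps, Python scripts to look and compute and a shell command to move; the robot and the scene stay as the last step left them, time stands still between calls to the robot, and variables do not carry over. Pictures are saved under pics/ and viewed, about 12 in all and at most 16, crops included, and the job is handed in when it is done.

```bash
mkdir -p pics
python3 - <<'E'
from bench import telemetry, snapshot, camera_params, job
import cv2,numpy as np
s=telemetry.sense();print({k:np.round(v,2).tolist() for k,v in s.items()})
for n in("top","side"):
    p,d=snapshot(n);c=camera_params(n);print(n,np.round(c["K"],1).tolist(),np.round(c["extrinsics"],3).tolist())
    cv2.imwrite(f"pics/{n}0.png",p[:,:,::-1]);np.save(f"pics/{n}0d.npy",d);print(d.min(),np.median(d))
E
```

```text
{'time': 0.0, 'joint_pos': [-76.4, 7.52, 85.33, -0.0, 87.26, -4.89], 'qd': [0.07, -0.13, -0.03, 0.16, 0.08, 0.02], 'joint_efforts': [-0.0, -56.94, -50.06, -0.0, 0.01, 0.0], 'tool_pos': [190.22, -568.47, 230.23], 'tcp_rot': [-179.89, -0.01, 18.5], 'ft_force': [-0.37, 0.08, -0.1], 'wrist_torque': [0.02, -0.03, -0.0], 'finger_gap': 85.6}
top [[508.1, 0.0, 323.6], [0.0, 508.1, 241.4], [0.0, 0.0, 1.0]] [[0.026, -0.991, 0.129, 454.5], [-0.999, -0.023, 0.023, -24.661], [-0.019, -0.13, -0.991, 995.788], [0.0, 0.0, 0.0, 1.0]]
0.0 990.9165
side [[591.5, 0.0, 325.9], [0.0, 591.5, 232.8], [0.0, 0.0, 1.0]] [[-0.952, -0.167, 0.257, 308.712], [-0.306, 0.566, -0.765, 793.917], [-0.017, -0.807, -0.59, 678.297], [0.0, 0.0, 0.0, 1.0]]
0.0 1077.6589
```

View pics/top0.png

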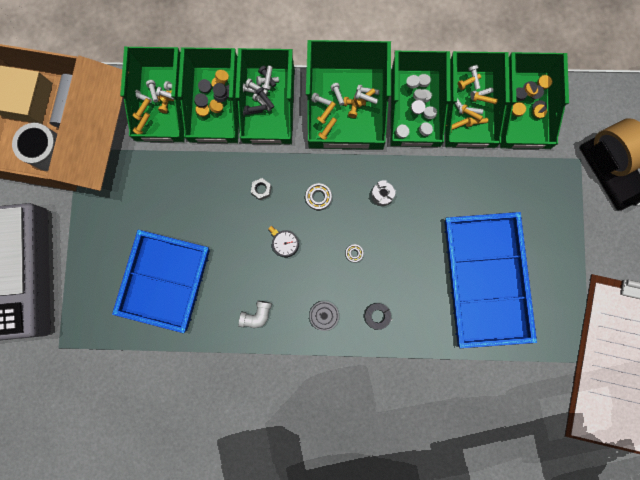

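The top view shows the nut (261,188), big bearing (319,196), hub (383,193), gauge (285,243), small bearing (355,253), elbow (255,315), pulley (323,316) and collar (377,316). Tray2 is at left and tray3 at right.

```bash
cat > h.py <<'E'
import cv2,numpy as np
from bench import telemetry, snapshot, camera_params
def ray(c,uv,z):
    K=np.array(c["K"]);E=np.array(c["extrinsics"])
    d=E[:3,:3]@np.linalg.solve(K,[uv[0],uv[1],1.]);o=E[:3,3]
    return o+d*(z-o[2])/d[2]
E
python3 - <<'E'
from h import *
im=cv2.imread("pics/top0.png");D=np.load("pics/top0d.npy");c=camera_params("top")
K=np.array(c["K"]);Ex=np.array(c["extrinsics"])
v,u=np.mgrid[:480,:640]
P=np.stack([(u-K[0,2])/K[0,0]*D,(v-K[1,2])/K[1,1]*D,D],-1)@Ex[:3,:3].T+Ex[:3,3]
Z=P[...,2]; print("counter z",np.median(Z[180:330,215:235]))
blur=cv2.medianBlur(im,51).astype(int)
m=(np.abs(im.astype(int)-blur).max(2)>22).astype(np.uint8)
m=cv2.morphologyEx(m,cv2.MORPH_CLOSE,np.ones((3,3)))
for n,(x,y),h,w in [("nut",(261,188),19,42),("big",(319,196),15,52),("hub",(383,193),40,44),("gauge",(285,243),26,51),("small",(355,253),11,35),("elbow",(255,315),29,0),("pulley",(323,316),16,56),("collar",(377,316),15,50)]:
    S=np.s_[y-24:y+24,x-24:x+24]
    zm=((Z[S]>5)&(D[S]>0)).astype(np.uint8)
    out=[]
    for q in(m[S].copy(),zm):
        k,l,st,ce=cv2.connectedComponentsWithStats(q)
        if k<2: out.append(None);continue
        i=1+np.argmax(st[1:,4]);pts=np.argwhere(l==i)[:,::-1].astype(np.float32)
        (cx,cy),r=cv2.minEnclosingCircle(pts)
        out.append((np.round(ray(c,(cx+x-24,cy+y-24),h/2)[:2],1).tolist(),round(2*r*1.9,1)))
    print(n,w,out,"zmax",round(float(np.percentile(Z[S],99)),1))
b=(im[...,0]>120)&(im[...,2]<80)&(im[...,0].astype(int)-im[...,1]>50)
k,l,st,ce=cv2.connectedComponentsWithStats(cv2.morphologyEx(b.astype(np.uint8),cv2.MORPH_CLOSE,np.ones((7,7))))
for i in range(1,k):
    if st[i,4]>2000:
        box=cv2.boxPoints(cv2.minAreaRect(np.argwhere(l==i)[:,::-1].astype(np.float32)))
        W=np.array([ray(c,p,28)[:2] for p in box]);print("tray",W.mean(0).round(1),W.round(0).tolist(),np.linalg.norm(W-np.roll(W,1,0),axis=1).round())
E
python3 - <<'E'
import cv2
im=cv2.imread("pics/top0.png")[165:225,240:320]
cv2.imwrite("pics/nut0.png",cv2.resize(im,(800,600),interpolation=cv2.INTER_CUBIC))
E
```

```text
counter z 0.7167463319448188
nut 42 [([685.5, 125.1], 43.3), ([686.5, 126.1], 40.7)] zmax 21.4
big 52 [([672.4, 10.7], 54.5), ([673.5, 11.4], 50.7)] zmax 17.4
hub 44 [([679.4, -112.9], 53.6), ([680.2, -112.6], 50.1)] zmax 41.7
gauge 51 [([583.5, 77.1], 73.4), ([584.6, 78.2], 68.0)] zmax 28.4
small 35 [([561.8, -62.4], 36.7), ([562.4, -62.0], 34.1)] zmax 12.4
elbow 0 [([436.4, 123.6], 75.9), ([438.2, 125.6], 74.9)] zmax 29.8
pulley 56 [([439.5, -5.4], 59.2), ([439.6, -7.3], 57.3)] zmax 30.7
collar 50 [([442.3, -109.0], 54.7), ([441.4, -111.0], 53.0)] zmax 18.1
tray [ 517.4 -320.5] [[633.0, -236.0], [652.0, -383.0], [402.0, -403.0], [383.0, -261.0]] [251. 148. 251. 143.]
tray [498.9 309.1] [[432.0, 397.0], [601.0, 362.0], [564.0, 220.0], [398.0, 257.0]] [144. 172. 147. 171.]
```

View pics/side0.png

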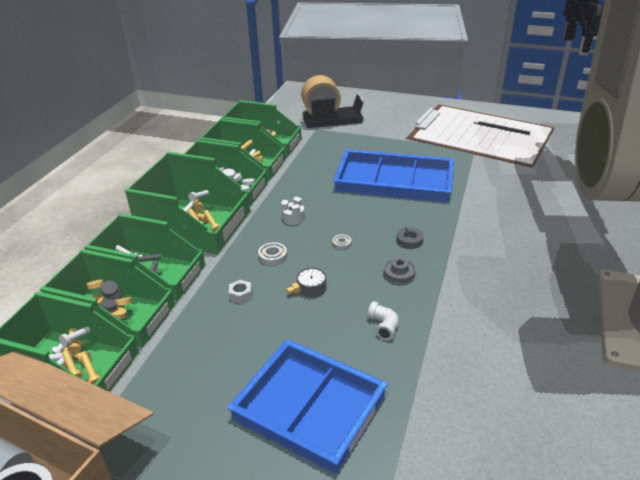

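The side view agrees: the stock lies on the mat between the trays, and the sizes and heights measured match those given. I set out for the hub first.

```bash
python3 -m jog '[[[0,0,0,0,0,0.0257,1],[0,0,0,0,0,0.0257,1],[0.8,-0.75,0,0,0,0,1],[0.8,-0.75,0,0,0,0,1],[0.8,-0.75,0,0,0,0,1],[0.8,-0.75,0,0,0,0,1],[0.8,-0.75,0,0,0,0,1],[0.8,-0.75,0,0,0,0,1],[0.8,-0.75,0,0,0,0,1],[0.8,-0.75,0,0,0,0,1],[0.8,-0.75,0,0,0,0,1],[0.8,-0.75,0,0,0,0,1]]]' 60
python3 -m jog '[[[0.9,-0.81,0,0,0,0,1],[0.9,-0.81,0,0,0,0,1],[0,0,0,0,0,0,1]]]'
python3 - <<'E'
from h import *
s=telemetry.sense();print(s["tool_pos"],s["tcp_rot"],s["joint_pos"],s["time"])
c=camera_params("wrist");print(c)
p,d=snapshot("wrist");cv2.imwrite("pics/w1.png",p[:,:,::-1])
E
```

```text
time: 1.6
tool_pos: [591.3, -192.6, 230.8]
tcp_rot: [-180.0, 0.0, -0.0]
ft_force: [0.2, -0.3, 0.7]
finger_gap: 85.5
time: 1.98
tool_pos: [681.9, -109.0, 228.7]
tcp_rot: [-179.9, 0.2, 0.3]
ft_force: [-0.0, -0.2, 0.3]
finger_gap: 85.4
[ 681.9453691  -108.96082023  228.69615391] [-1.79898041e+02  1.53423071e-01  2.64751598e-01] [-1.33630409e+01  2.17937389e+01  6.87993282e+01  6.29413328e-02
  8.95800596e+01  7.63717876e+01] 1.975
{'K': array([[371.64829954,   0.        , 320.22402158],
       [  0.        , 371.64829954, 237.07891743],
       [  0.        ,   0.        ,   1.        ]]), 'extrinsics': array([[ 4.66284465e-03, -9.56009101e-01, -2.93299943e-01,
         7.56797404e+02],
       [-9.99988058e-01, -4.88700663e-03,  3.14825883e-05,
        -1.09305236e+02],
       [-1.46345641e-03,  2.93296294e-01, -9.56020472e-01,
         3.72459559e+02],
       [ 0.00000000e+00,  0.00000000e+00,  0.00000000e+00,
         1.00000000e+00]])}
```

View pics/w1.png

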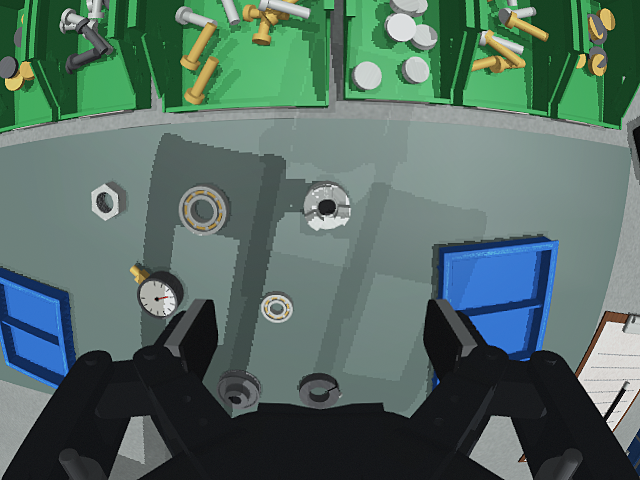

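View pics/nut0.png

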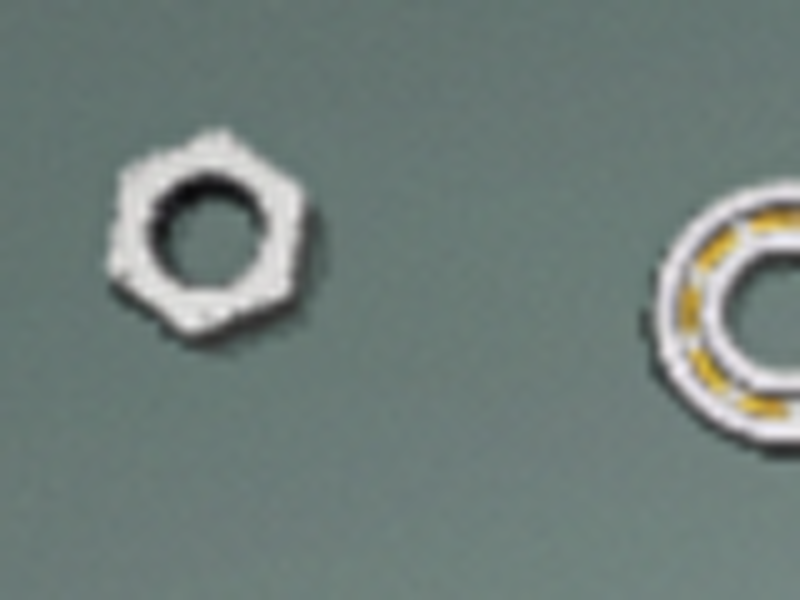

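The wrist view shows the hub at (327,207), big bearing (204,210), small bearing (277,307), nut (106,201) and pulley (238,390). In the nut crop its corner axis leans about 6°, so its flats face ±y at a yaw of about -6°. Now I cast the wrist pixels as a cross-check.

```bash
cat >> h.py <<'E'
def fray(c,uv,z):
    K=np.array(c["K"]);E=np.array(c["extrinsics"])
    a=(np.array(uv)-K[:2,2])/K[0,0];t=np.linalg.norm(a)+1e-9
    d=E[:3,:3]@np.r_[a/t*np.sin(t),np.cos(t)];o=E[:3,3]
    return o+d*(z-o[2])/d[2]
E
python3 - <<'E'
from h import *
c=camera_params("wrist")
for n,uv,z in[("hub",(327,207),40),("hubbore~",(327,208),26),("big",(204,210),15),("small",(277,307),11),("nut",(106,201),19),("pulley",(237,386),28)]:
    print(n,fray(c,uv,z).round(1))
E
```

```text
hub [ 682.4 -117.7   40. ]
hubbore~ [ 678.3 -117.9   26. ]
big [674.4   7.1  15. ]
small [564.  -64.2  11. ]
nut [687.5 122.4  19. ]
pulley [461.8 -11.8  28. ]
```

```bash
python3 -m jog '[[[0,0.04,0.9,0,0,0,1],[0,0,0.9,0,0,0,1],[0,0,0.9,0,0,0,1],[0,0,0.9,0,0,0,1],[0,0,0.6,0,0,0,1],[0,0,0.35,0,0,0,1],[0,0,0,0,0,0,0],[0,0,0,0,0,0,0],[0,0,0,0,0,0,0],[0,0,0,0,0,0,0],[0,0,0,0,0,0,0],[0,0,0,0,0,0,0]]]' 60
python3 -m jog '[[[0,0,-0.2,0,0,0,0],[0,0,-0.6,0,0,0,0],[0,0,-0.8,0,0,0,0],[0,0,-0.6,0,0,0,0],[0,0,0,0,0,0,0]]]'
```

```text
time: 3.52
tool_pos: [682.3, -115.6, 6.6]
tcp_rot: [179.9, -0.2, -0.0]
ft_force: [-0.2, -0.6, 6.9]
finger_gap: 41.9
time: 4.15
tool_pos: [682.9, -115.6, 118.5]
tcp_rot: [179.9, -0.4, 0.0]
ft_force: [0.5, 0.4, -1.9]
finger_gap: 41.5
```

Run:
```python
from h import *
s=telemetry.sense();print(s["tool_pos"],s["tcp_rot"],s["ft_force"],s["finger_gap"])
p,d=snapshot("wrist");cv2.imwrite("pics/w2.png",p[:,:,::-1])
```

```text
[ 682.94332438 -115.58570697  118.51834662] [ 1.79903819e+02 -4.00834998e-01  5.43127817e-04] [ 0.50074778  0.35080184 -1.90201803] 41.49698926598201
```

View pics/w2.png

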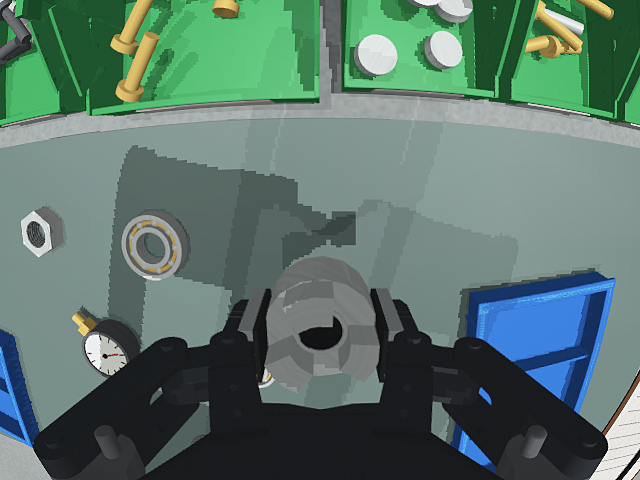

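The hub is held upright between the pads and centred at (321,325). Moving to tray3's far compartment.

```bash
python3 -m jog '[[[-0.2,0.4,0,0,0,0,0],[-0.35,0.8,0,0,0,0,0],[-0.35,0.8,0,0,0,0,0],[-0.35,0.8,0,0,0,0,0],[-0.35,0.8,0,0,0,0,0],[-0.14,0.35,0,0,0,0,0],[0,0,0.5,0,0,0,0],[0,0,0.7,0,0,0,0],[0,0,0.5,0,0,0,0],[0,0,0.2,0,0,0,0],[0,0,0.1,0,0,0,0],[0,0,0,0,0,0,0]]]'
python3 - <<'E'
from h import *
s=telemetry.sense();print(s["tool_pos"],s["ft_force"])
p,d=snapshot("wrist");cv2.imwrite("pics/w3.png",p[:,:,::-1])
E
```

```text
time: 5.7
tool_pos: [593.8, -312.8, 14.4]
tcp_rot: [180.0, -0.0, -0.0]
ft_force: [0.1, -0.6, -0.8]
finger_gap: 41.5
[ 593.75093385 -312.75856541   14.35126058] [ 0.14287706 -0.57702795 -0.8491965 ]
```

View pics/w3.png

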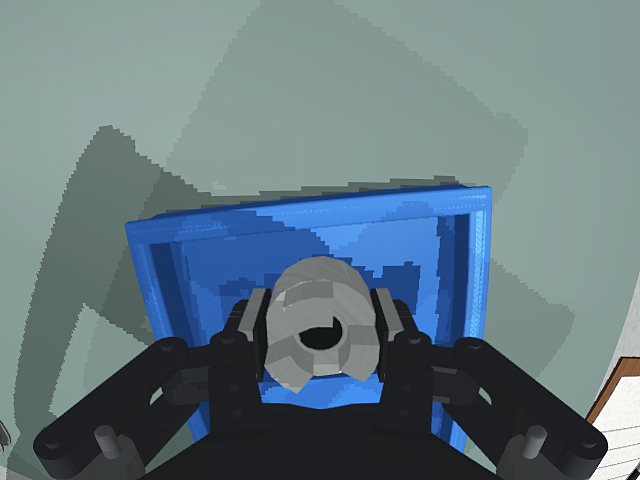

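The hub is inside the far compartment, clear of the walls, and just above the floor. I lower it until it touches.

```bash
python3 -m jog '[[[0,0,0.04,0,0,0,0],[0,0,0.02,0,0,0,0],[0,0,0,0,0,0,0]]]'; python3 -m jog '[[[0,0,0.02,0,0,0,0],[0,0,0,0,0,0,0]]]'
```

```text
time: 6.12
tool_pos: [593.4, -312.6, 10.9]
tcp_rot: [180.0, -0.0, -0.0]
ft_force: [-0.3, 0.7, -1.1]
finger_gap: 41.5
time: 6.38
tool_pos: [593.3, -312.5, 9.7]
tcp_rot: [-180.0, 0.0, -0.0]
ft_force: [-0.4, 0.6, -1.5]
finger_gap: 41.5
```

```bash
python3 -m jog '[[[0,0,0.02,0,0,0,0],[0,0,0,0,0,0,0]]]'; python3 -m jog '[[[0,0,0.02,0,0,0,0],[0,0,0,0,0,0,0]]]'
```

```text
time: 6.62
tool_pos: [593.4, -312.6, 9.6]
tcp_rot: [180.0, 0.0, -0.0]
ft_force: [-3.0, 2.0, 4.8]
finger_gap: 41.5
time: 6.88
tool_pos: [593.5, -312.7, 9.6]
tcp_rot: [180.0, 0.0, -0.0]
ft_force: [-7.5, 3.6, 13.2]
finger_gap: 41.6
```

Contact is at z = 9.6, as expected from the grasp height. I release, lift and go to the big bearing.

```bash
python3 -m jog '[[[0,0,-0.03,0,0,0,0.7],[0,0,0,0,0,0,0.7],[0,0,0,0,0,0,0.7],[0,0,0,0,0,0,0.7],[0,0,-0.4,0,0,0,0.7],[0,0,-0.8,0,0,0,0.7],[0,0,-0.8,0,0,0,0.7],[0.1,-0.4,-0.1,0,0,0,1],[0.2,-0.8,0,0,0,0,1],[0.2,-0.8,0,0,0,0,1],[0.2,-0.8,0,0,0,0,1],[0.2,-0.8,0,0,0,0,1]]]'
python3 -m jog '[[[0.2,-0.8,0,0,0,0,1],[0.2,-0.8,0,0,0,0,1],[0.2,-0.8,0,0,0,0,1],[0.1,-0.43,0,0,0,0,1],[0,0,0,0,0,0,1],[0,0,0,0,0,0,1]]]'
python3 - <<'E'
from h import *
s=telemetry.sense();print(s["tool_pos"],s["tcp_rot"])
c=camera_params("wrist");p,d=snapshot("wrist");cv2.imwrite("pics/w4.png",p[:,:,::-1])
E
```

```text
time: 8.38
tool_pos: [638.4, -130.5, 114.5]
tcp_rot: [-180.0, 0.0, 0.0]
ft_force: [0.7, 0.1, 0.5]
finger_gap: 85.4
time: 9.12
tool_pos: [673.2, 7.9, 114.2]
tcp_rot: [180.0, 0.0, -0.0]
ft_force: [0.6, 0.4, -0.4]
finger_gap: 85.0
[673.20372865   7.92095582 114.21143634] [ 1.79968822e+02  2.18016473e-02 -3.28626988e-02]
```

View pics/w4.png

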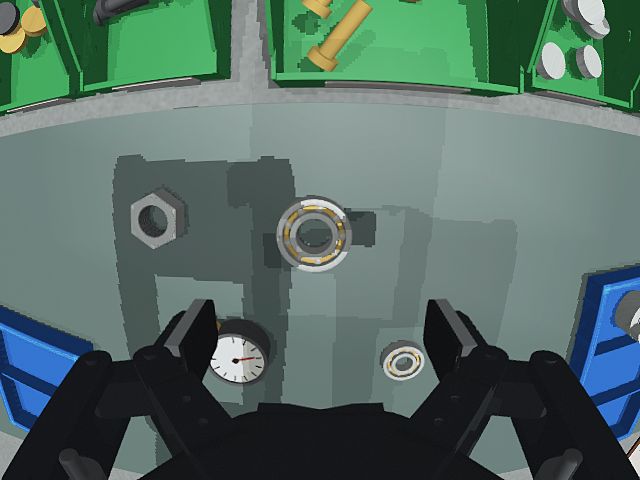

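The bearing is at (315,235), nearly midway between the pads (pixel column 321), about 3 mm to +y. Hub sits in the tray at right.

```bash
python3 -m jog '[[[0,-0.05,0.5,0,0,0,0.8],[0,0,0.8,0,0,0,0.8],[0,0,0.6,0,0,0,0.8],[0,0,0.3,0,0,0,0.8],[0,0,0.1,0,0,0,0.8],[0,0,0,0,0,0,0.8],[0,0,0,0,0,0,0],[0,0,0,0,0,0,0],[0,0,0,0,0,0,0],[0,0,0,0,0,0,0],[0,0,0,0,0,0,0]]]'
python3 - <<'E'
from h import *
s=telemetry.sense();print(s["tool_pos"],s["tcp_rot"])
c=camera_params("wrist");p,d=snapshot("wrist");cv2.imwrite("pics/w5.png",p[:,:,::-1])
E
```

```text
time: 10.55
tool_pos: [675.2, 11.3, 1.7]
tcp_rot: [180.0, -0.2, -0.0]
ft_force: [-0.1, -0.9, 5.4]
finger_gap: 49.6
[675.16196806  11.27702938   1.68325924] [ 1.79978416e+02 -2.06484007e-01 -1.90122566e-03]
```

View pics/w5.png

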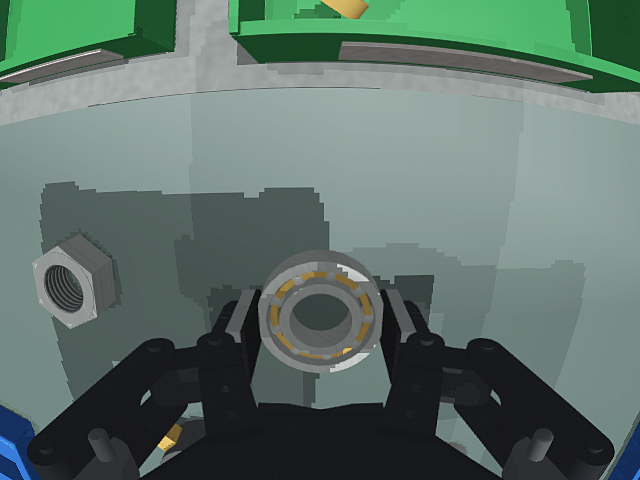

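The pads hold the bearing squarely at (320,315). Lift and carry it to the middle compartment.

```bash
python3 -m jog '[[[0,0,-0.2,0,0,0,0],[0,0,-0.7,0,0,0,0],[0,0,-0.8,0,0,0,0],[-0.2,0.4,-0.2,0,0,0,0],[-0.38,0.8,0,0,0,0,0],[-0.38,0.8,0,0,0,0,0],[-0.38,0.8,0,0,0,0,0],[-0.38,0.8,0,0,0,0,0],[-0.38,0.8,0,0,0,0,0],[-0.38,0.8,0,0,0,0,0],[-0.38,0.8,0,0,0,0,0],[-0.3,0.63,0,0,0,0,0]]]'
python3 -m jog '[[[0,0,0.3,0,0,0,0],[0,0,0.7,0,0,0,0],[0,0,0.5,0,0,0,0],[0,0,0.1,0,0,0,0],[0,0,0,0,0,0,0],[0,0,0,0,0,0,0]]]'
```

```text
time: 12.1
tool_pos: [512.7, -321.9, 93.1]
tcp_rot: [-180.0, 0.1, -0.1]
ft_force: [-0.2, -0.2, -0.6]
finger_gap: 49.0
time: 12.85
tool_pos: [516.3, -320.5, 15.7]
tcp_rot: [179.9, -0.1, 0.0]
ft_force: [0.1, 0.3, -1.0]
finger_gap: 49.9
```

```bash
python3 -m jog '[[[0,0,0.12,0,0,0,0],[0,0,0.06,0,0,0,0],[0,0,0.02,0,0,0,0],[0,0,0,0,0,0,0]]]'; python3 -m jog '[[[0,0,0.02,0,0,0,0],[0,0,0.02,0,0,0,0],[0,0,0,0,0,0,0]]]'
python3 - <<'E'
from h import *
c=camera_params("wrist");p,d=snapshot("wrist");cv2.imwrite("pics/w6.png",p[:,:,::-1])
E
```

```text
time: 13.35
tool_pos: [515.4, -320.1, 4.7]
tcp_rot: [-180.0, 0.0, -0.0]
ft_force: [-2.1, 1.4, 3.5]
finger_gap: 49.5
time: 13.72
tool_pos: [515.4, -320.1, 4.6]
tcp_rot: [-180.0, 0.0, -0.0]
ft_force: [-10.2, 5.9, 22.1]
finger_gap: 49.6
```

View pics/w6.png

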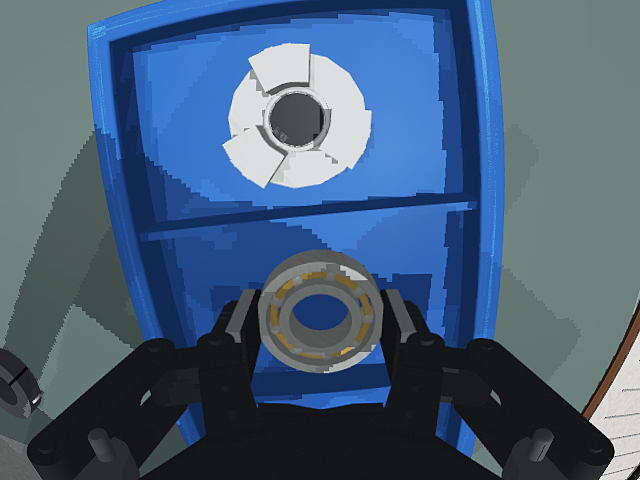

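The hub stands upright in the far compartment (298,118), and the bearing is touching the floor of the middle one. Release and go to the nut.

```bash
python3 -m jog '[[[0,0,-0.05,0,0,0,0.75],[0,0,0,0,0,0,0.75],[0,0,0,0,0,0,0.75],[0,0,0,0,0,0,0.75],[0,0,-0.4,0,0,0,0.75],[0,0,-0.8,0,0,0,0.75],[0,0,-0.7,0,0,0,0.75],[0.15,-0.4,-0.1,0,0,0,1],[0.31,-0.8,0,0,0,0,1],[0.31,-0.8,0,0,0,0,1],[0.31,-0.8,0,0,0,0,1],[0.31,-0.8,0,0,0,0,1]]]'
python3 -m jog '[[[0.31,-0.8,0,0,0,0,1],[0.31,-0.8,0,0,0,0,1],[0.31,-0.8,0,0,0,0,1],[0.31,-0.8,0,0,0,0,1],[0.31,-0.8,0,0,0,0,1],[0.31,-0.8,0,0,0,0,1],[0.15,-0.4,0,0,0,0,1],[0,0,0,0,0,0.0167,1],[0,0,0,0,0,0,1]]]'
python3 - <<'E'
from h import *
s=telemetry.sense();print(s["tool_pos"],s["tcp_rot"])
c=camera_params("wrist");p,d=snapshot("wrist");cv2.imwrite("pics/w7.png",p[:,:,::-1])
E
```

```text
time: 15.28
tool_pos: [585.1, -137.9, 104.9]
tcp_rot: [-180.0, 0.0, 0.0]
ft_force: [0.8, -0.1, 0.5]
finger_gap: 85.6
time: 16.4
tool_pos: [685.0, 120.1, 104.5]
tcp_rot: [180.0, 0.0, -6.0]
ft_force: [-0.1, -0.4, 0.5]
finger_gap: 85.7
[685.03523963 120.1177753  104.54419139] [ 1.79976051e+02  4.48516909e-02 -5.96736079e+00]
```

View pics/w7.png

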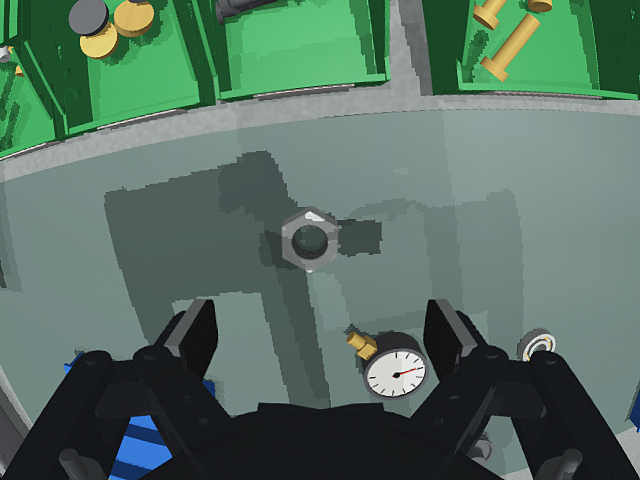

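The nut is at (310,240) with flats square to the jaws, about 6 mm to the left of the midline.

```bash
python3 -m jog '[[[0,-0.12,0.5,0,0,0,0.8],[0,0,0.8,0,0,0,0.8],[0,0,0.4,0,0,0,0.8],[0,0,0.3,0,0,0,0.8],[0,0,0.06,0,0,0,0.8],[0,0,0,0,0,0,0],[0,0,0,0,0,0,0],[0,0,0,0,0,0,0],[0,0,0,0,0,0,0],[0,0,0,0,0,0,0],[0,0,0,0,0,0,0],[0,0,0,0,0,0,0]]]'
python3 -m jog '[[[0,0,-0.2,0,0,0,0],[0,0,-0.7,0,0,0,0],[0,0,-0.8,0,0,0,0],[0,0,-0.2,0,0,0,0],[0,0,0,0,0,-0.0167,0]]]'
python3 - <<'E'
from h import *
s=telemetry.sense();print(s["tool_pos"],s["tcp_rot"])
c=camera_params("wrist");p,d=snapshot("wrist");cv2.imwrite("pics/w8.png",p[:,:,::-1])
E
```

```text
time: 17.95
tool_pos: [687.5, 126.0, 3.8]
tcp_rot: [-180.0, -0.2, -6.0]
ft_force: [-1.0, 0.5, 6.9]
finger_gap: 34.4
time: 18.58
tool_pos: [686.7, 126.0, 98.0]
tcp_rot: [-180.0, -0.1, 0.1]
ft_force: [0.2, 0.3, -2.0]
finger_gap: 34.4
[686.68123358 125.96336593  97.97871005] [-1.79988275e+02 -1.07881722e-01  1.00624799e-01]
```

View pics/w8.png

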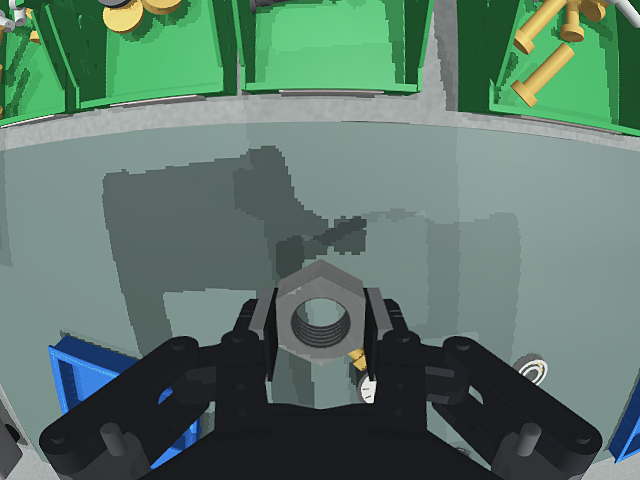

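The nut is held on its flats and level. Carry it to tray3's near compartment.

```bash
python3 -m jog '[[[-0.2,0.4,0,0,0,0,0],[-0.41,0.76,0,0,0,0,0],[-0.41,0.76,0,0,0,0,0],[-0.41,0.76,0,0,0,0,0],[-0.41,0.76,0,0,0,0,0],[-0.41,0.76,0,0,0,0,0],[-0.41,0.76,0,0,0,0,0],[-0.41,0.76,0,0,0,0,0],[-0.41,0.76,0,0,0,0,0],[-0.41,0.76,0,0,0,0,0],[-0.41,0.76,0,0,0,0,0],[-0.41,0.76,0,0,0,0,0]]]'
python3 -m jog '[[[-0.25,0.32,0,0,0,0,0],[0,0,0.4,0,0,0,0],[0,0,0.7,0,0,0,0],[0,0,0.4,0,0,0,0],[0,0,0.1,0,0,0,0],[0,0,0,0,0,0,0],[0,0,0,0,0,0,0]]]'
python3 - <<'E'
from h import *
c=camera_params("wrist");p,d=snapshot("wrist");cv2.imwrite("pics/w9.png",p[:,:,::-1])
E
```

```text
time: 20.12
tool_pos: [449.0, -312.6, 95.6]
tcp_rot: [-179.9, 0.1, -0.1]
ft_force: [1.0, -0.7, -1.6]
finger_gap: 34.9
time: 21.0
tool_pos: [438.8, -328.5, 18.0]
tcp_rot: [179.9, -0.1, -0.0]
ft_force: [-0.7, -0.4, -0.1]
finger_gap: 34.6
```

View pics/w9.png

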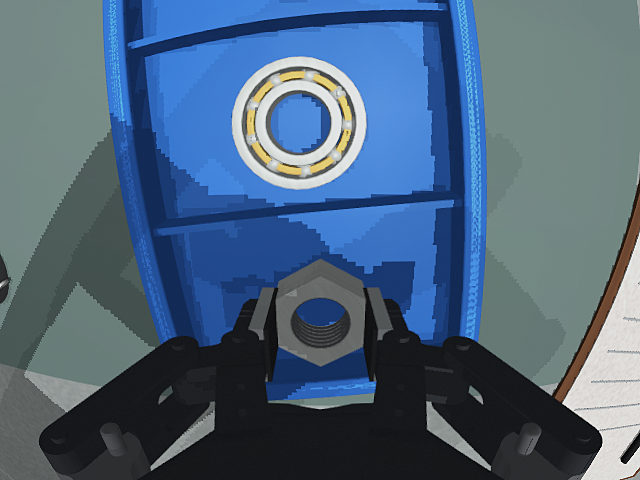

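The bearing lies flat in the middle compartment (298,122), and the nut is over the near one, clear of the walls.

```bash
python3 -m jog '[[[0,0,0.12,0,0,0,0],[0,0,0.08,0,0,0,0],[0,0,0.02,0,0,0,0],[0,0,0,0,0,0,0]]]'; python3 -m jog '[[[0,0,0.02,0,0,0,0],[0,0,0,0,0,0,0]]]'
```

```text
time: 21.55
tool_pos: [438.1, -328.2, 6.7]
tcp_rot: [-180.0, 0.0, -0.0]
ft_force: [-3.5, 3.8, 10.1]
finger_gap: 34.7
time: 21.8
tool_pos: [438.1, -328.2, 6.6]
tcp_rot: [-180.0, 0.0, -0.0]
ft_force: [-8.2, 7.8, 20.2]
finger_gap: 34.3
```

```bash
python3 -m jog '[[[0,0,-0.05,0,0,0,0.7],[0,0,0,0,0,0,0.7],[0,0,0,0,0,0,0.7],[0,0,0,0,0,0,0.7],[0,0,-0.4,0,0,0,0.7],[0,0,-0.8,0,0,0,0.7],[0,0,-0.7,0,0,0,0.7],[0.2,-0.4,-0.1,0,0,0,1],[0.36,-0.75,0,0,0,0,1],[0.36,-0.75,0,0,0,0,1],[0.36,-0.75,0,0,0,0,1],[0.36,-0.75,0,0,0,0,1]]]'
python3 -m jog '[[[0.36,-0.75,0,0,0,0,1],[0.36,-0.75,0,0,0,0,1],[0.14,-0.4,0,0,0,0,1],[0,0,0,0,0,0,1],[0,0,0,0,0,0,1]]]'
python3 - <<'E'
from h import *
s=telemetry.sense();print(s["tool_pos"],s["tcp_rot"])
c=camera_params("wrist");p,d=snapshot("wrist");cv2.imwrite("pics/w10.png",p[:,:,::-1])
E
```

```text
time: 23.3
tool_pos: [520.4, -156.8, 107.2]
tcp_rot: [-180.0, -0.0, -0.0]
ft_force: [0.2, -1.1, 0.2]
finger_gap: 85.9
time: 23.92
tool_pos: [562.6, -63.9, 107.1]
tcp_rot: [180.0, 0.0, -0.0]
ft_force: [0.2, 0.8, 0.1]
finger_gap: 85.3
[562.619321   -63.94690705 107.07540643] [ 1.79976169e+02  3.46467336e-02 -2.47019698e-02]
```

View pics/w10.png

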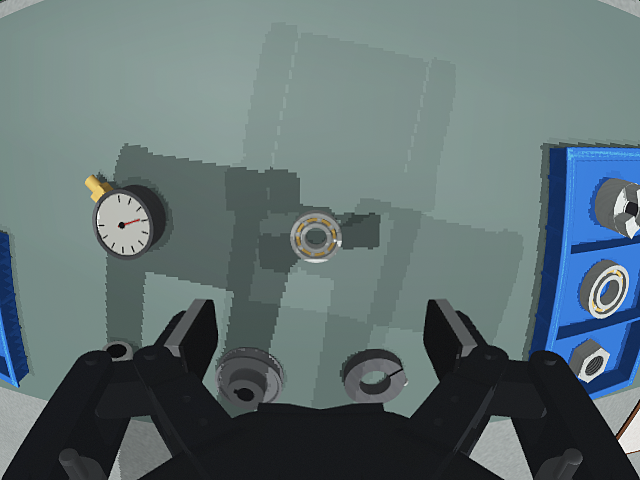

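The small bearing is at (316,237), about 3 mm to +y of the midline. The hub, bearing and nut sit in tray3's three compartments at right.

```bash
python3 -m jog '[[[0,-0.05,0.5,0,0,0,0.6],[0,0,0.8,0,0,0,0.6],[0,0,0.5,0,0,0,0.6],[0,0,0.3,0,0,0,0.6],[0,0,0.07,0,0,0,0.6],[0,0,0,0,0,0,0.6],[0,0,0,0,0,0,0],[0,0,0,0,0,0,0],[0,0,0,0,0,0,0],[0,0,0,0,0,0,0],[0,0,0,0,0,0,0]]]'
python3 -m jog '[[[0,0,-0.2,0,0,0,0],[0,0,-0.7,0,0,0,0],[0,0,-0.8,0,0,0,0],[0,0,-0.2,0,0,0,0],[0,0,0,0,0,0,0]]]'
python3 - <<'E'
from h import *
s=telemetry.sense();print(s["tool_pos"],s["tcp_rot"])
c=camera_params("wrist");p,d=snapshot("wrist");cv2.imwrite("pics/w11.png",p[:,:,::-1])
E
```

```text
time: 25.35
tool_pos: [564.4, -60.9, 0.6]
tcp_rot: [180.0, -0.2, 0.0]
ft_force: [-1.1, -0.9, 5.6]
finger_gap: 32.6
time: 25.98
tool_pos: [563.7, -60.7, 94.7]
tcp_rot: [180.0, -0.1, -0.0]
ft_force: [0.2, -0.5, -0.8]
finger_gap: 32.3
[563.67899323 -60.70359257  94.67804118] [ 1.79976516e+02 -1.10507547e-01 -5.01914086e-03]
```

View pics/w11.png

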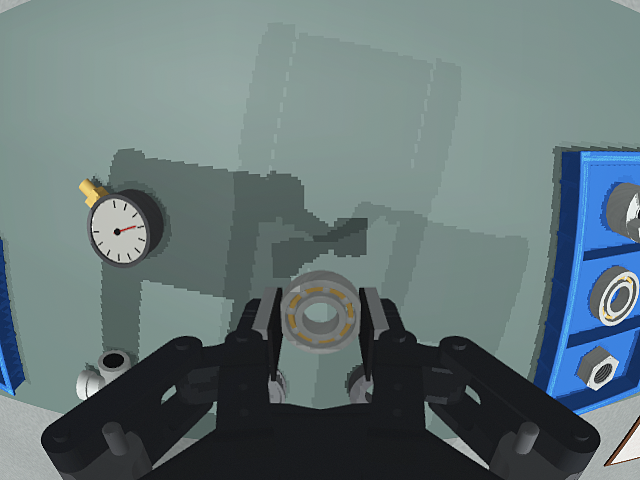

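The small bearing is held level. On to tray2's far compartment.

```bash
python3 -m jog '[[[0,-0.4,0,0,0,0,0],[-0.06,-0.8,0,0,0,0,0],[-0.06,-0.8,0,0,0,0,0],[-0.06,-0.8,0,0,0,0,0],[-0.06,-0.8,0,0,0,0,0],[-0.06,-0.8,0,0,0,0,0],[-0.06,-0.8,0,0,0,0,0],[-0.06,-0.8,0,0,0,0,0],[-0.06,-0.8,0,0,0,0,0],[-0.04,-0.44,0,0,0,0,0],[0,0,0,0,0,0,0],[0,0,0,0,0,0,0]]]'
python3 -m jog '[[[0,0,0.4,0,0,0,0],[0,0,0.7,0,0,0,0],[0,0,0.4,0,0,0,0],[0,0,0.1,0,0,0,0],[0,0,0,0,0,0,0],[0,0,0,0,0,0,0]]]'
python3 - <<'E'
from h import *
c=camera_params("wrist");p,d=snapshot("wrist");cv2.imwrite("pics/w12.png",p[:,:,::-1])
E
```

```text
time: 27.52
tool_pos: [536.8, 300.6, 93.1]
tcp_rot: [179.9, 0.1, -0.0]
ft_force: [0.1, -0.9, -0.2]
finger_gap: 32.3
time: 28.28
tool_pos: [538.2, 301.9, 15.3]
tcp_rot: [-179.9, -0.1, -0.0]
ft_force: [-0.4, 0.0, -0.8]
finger_gap: 32.1
```

View pics/w12.png

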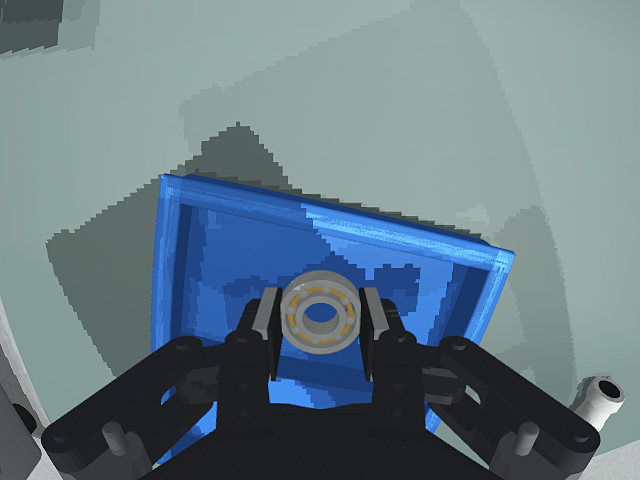

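The bearing at (321,312) is well inside the far compartment. The divider runs near row 370 and the right wall is near column 470.

```bash
python3 -m jog '[[[0,0,0.12,0,0,0,0],[0,0,0.08,0,0,0,0],[0,0,0.02,0,0,0,0],[0,0,0,0,0,0,0]]]'; python3 -m jog '[[[0,0,0.04,0,0,0,0],[0,0,0,0,0,0,0]]]'
```

```text
time: 28.82
tool_pos: [537.2, 301.5, 3.6]
tcp_rot: [180.0, 0.0, -0.0]
ft_force: [-3.4, -2.2, 8.1]
finger_gap: 32.0
time: 29.08
tool_pos: [537.2, 301.5, 3.4]
tcp_rot: [180.0, 0.0, 0.0]
ft_force: [-13.3, -6.3, 24.6]
finger_gap: 32.1
```

```bash
python3 -m jog '[[[0,0,-0.08,0,0,0,0.6],[0,0,0,0,0,0,0.6],[0,0,0,0,0,0,0.6],[0,0,0,0,0,0,0.6],[0,0,-0.4,0,0,0,0.6],[0,0,-0.8,0,0,0,0.6],[0,0,-0.8,0,0,0,0.6],[-0.12,0.4,-0.1,0,0,0,0.8],[-0.25,0.78,0,0,0,0,0.8],[-0.25,0.78,0,0,0,0,0.8],[-0.25,0.78,0,0,0,0,0.8],[-0.25,0.78,0,0,0,0,0.8]]]'
python3 -m jog '[[[-0.25,0.78,0,0,0,0,0.8],[-0.25,0.78,0,0,0,0,0.8],[-0.25,0.78,0,0,0,0,0.8],[-0.12,0.34,0,0,0,0,0.8],[0,0,0,0,0,0,0.8],[0,0,0,0,0,0,0.8]]]'
cat >> h.py <<'E'
def cloud(name="wrist"):
    c=camera_params(name);p,D=snapshot(name);K=np.array(c["K"]);E=np.array(c["extrinsics"])
    v,u=np.mgrid[:480,:640];a=np.stack([(u-K[0,2]),(v-K[1,2])],-1)/K[0,0]
    if name=="wrist":
        t=np.linalg.norm(a,axis=-1)+1e-9;a=a/t[...,None]*np.tan(np.minimum(t,1.4))[...,None]
    P=np.dstack([a*D[...,None],D])@E[:3,:3].T+E[:3,3];P[D<=0]=np.nan
    return p,P
E
python3 - <<'E'
from h import *
s=telemetry.sense();print(s["tool_pos"],s["tcp_rot"])
p,P=cloud();cv2.imwrite("pics/w13.png",p[:,:,::-1])
q=P.reshape(-1,3);near=(np.abs(q[:,0]-439.6)<45)&(np.abs(q[:,1]+6)<45)
for lo,hi in((24,33),(12,20)):
    b=q[near&(q[:,2]>lo)&(q[:,2]<hi)];print(len(b),b.min(0).round(1),b.max(0).round(1),b.mean(0).round(1),cv2.minEnclosingCircle(b[:,:2].astype(np.float32)))
E
```

```text
time: 30.58
tool_pos: [481.2, 124.3, 111.4]
tcp_rot: [-180.0, -0.1, 0.0]
ft_force: [-0.3, -0.3, 0.5]
finger_gap: 67.9
time: 31.32
tool_pos: [438.2, -8.2, 110.7]
tcp_rot: [-180.0, -0.1, -0.0]
ft_force: [0.1, 0.4, -0.2]
finger_gap: 68.2
[438.15983087  -8.16979869 110.65636298] [-1.79991116e+02 -8.02596006e-02 -1.54156070e-02]
1721 [426.5 -20.1  24.1] [456.1   9.4  31.4] [442.   -5.4  29.3] ((440.97650146484375, -5.699530124664307), 15.465455055236816)
3512 [413.  -33.4  12.7] [469.2  21.8  19.8] [443.2  -5.7  15.7] ((441.1351013183594, -5.402839660644531), 28.436626434326172)
```

The depth cloud gives a boss radius of 15.5 (15) and a rim radius of 28.4 (28), with the centre at (441,-5.5). I grip the boss just above the rim.

```bash
python3 -m jog '[[[0.06,-0.05,0.4,0,0,0,0.55],[0,0,0.7,0,0,0,0.55],[0,0,0.5,0,0,0,0.55],[0,0,0.25,0,0,0,0.55],[0,0,0.04,0,0,0,0.55],[0,0,0,0,0,0,0.55],[0,0,0,0,0,0,0],[0,0,0,0,0,0,0],[0,0,0,0,0,0,0],[0,0,0,0,0,0,0],[0,0,0,0,0,0,0]]]' 90
python3 -m jog '[[[0,0,-0.1,0,0,0,0],[0,0,-0.3,0,0,0,0],[0,0,-0.6,0,0,0,0],[0,0,-0.5,0,0,0,0],[0,0,0,0,0,0,0],[0,0,0,0,0,0,0]]]'
python3 - <<'E'
from h import *
p,P=cloud();cv2.imwrite("pics/w14.png",p[:,:,::-1])
E
```

```text
time: 32.75
tool_pos: [441.7, -6.2, 17.0]
tcp_rot: [180.0, -0.1, -0.0]
ft_force: [-3.5, 1.9, 8.0]
finger_gap: 25.9
time: 33.5
tool_pos: [440.1, -6.1, 89.7]
tcp_rot: [-180.0, 0.0, -0.0]
ft_force: [-0.4, 0.2, -2.4]
finger_gap: 25.6
```

View pics/w14.png

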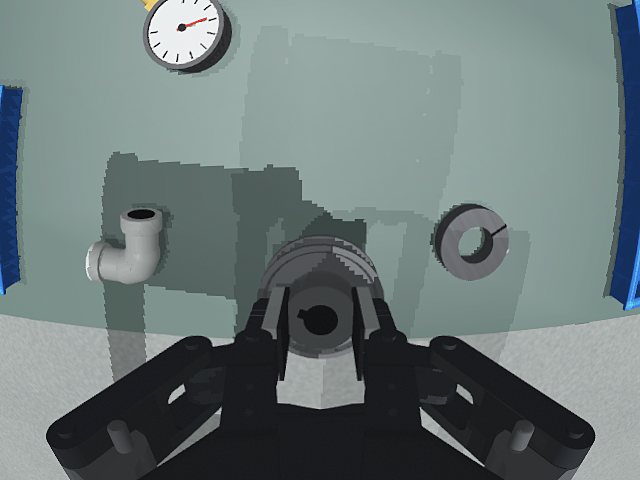

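The pulley hangs level by its boss, with the collar and elbow undisturbed. The views are used up, so I measure tray2's compartment with the depth clouds before lowering the pulley.

```bash
python3 - <<'E'
from h import *
p,P=cloud("top");q=P.reshape(-1,3)
for nm,cx,cy in(("tray2",499,309),("tray3",517,-320)):
    m=(np.abs(q[:,0]-cx)<150)&(np.abs(q[:,1]-cy)<105)&(q[:,2]>24)&(q[:,2]<33)
    col=p.reshape(-1,3).astype(int);m&=(col[:,2]-col[:,0]>60)
    r=cv2.minAreaRect(q[m][:,:2].astype(np.float32));print(nm,m.sum(),r)
E
python3 -m jog '[[[0,-0.4,0,0,0,0,0],[0.06,-0.8,0,0,0,0,0],[0.06,-0.8,0,0,0,0,0],[0.06,-0.8,0,0,0,0,0],[0.06,-0.8,0,0,0,0,0],[0.06,-0.8,0,0,0,0,0],[0.06,-0.8,0,0,0,0,0],[0.04,-0.8,0,0,0,0,0],[0,-0.46,0,0,0,0,0],[0,0,0,0,0,0,0],[0,0,0,0,0,0,0]]]'
python3 - <<'E'
from h import *
p,P=cloud();q=P.reshape(-1,3);col=p.reshape(-1,3).astype(int)
m=(col[:,2]-col[:,0]>60)&(q[:,2]>24)&(q[:,2]<33)&(np.abs(q[:,1]-309)<100)
print(m.sum(),cv2.minAreaRect(q[m][:,:2].astype(np.float32)))
b=q[(np.hypot(q[:,0]-537,q[:,1]-301.5)<25)&(q[:,2]>8)];print("small brg",len(b),b[:,2].mean(),cv2.minEnclosingCircle(b[:,:2].astype(np.float32)))
E
```

```text
tray2 1616 ((498.5242004394531, 308.7928466796875), (145.28408813476562, 169.1184539794922), 77.25003814697266)
tray3 2149 ((516.9769897460938, -319.07763671875), (248.1275634765625, 145.9394073486328), 5.652297019958496)
time: 34.98
tool_pos: [460.2, 316.0, 89.5]
tcp_rot: [179.9, 0.1, -0.0]
ft_force: [0.5, -0.5, -2.5]
finger_gap: 26.2
13907 ((499.9783630371094, 309.6617736816406), (144.68173217773438, 169.39601135253906), 77.23277282714844)
small brg 2163 14.173641346388807 ((536.7183837890625, 300.9824523925781), 17.658954620361328)
```

Both clouds put tray2's centre at (499,309), so the near compartment's centre is (461,318), and the tool is over it. The small bearing lies flat (top at 14.2 = 3+11).

```bash
python3 -m jog '[[[0,-0.02,0.3,0,0,0,0],[0,0,0.5,0,0,0,0],[0,0,0.4,0,0,0,0],[0,0,0.1,0,0,0,0],[0,0,0,0,0,0,0],[0,0,0,0,0,0,0]]]'; python3 -m jog '[[[0,0,0.04,0,0,0,0],[0,0,0.02,0,0,0,0],[0,0,0,0,0,0,0]]]'
```

```text
time: 35.78
tool_pos: [461.4, 318.4, 26.3]
tcp_rot: [-180.0, -0.1, -0.0]
ft_force: [0.6, -0.5, -2.0]
finger_gap: 25.7
time: 36.15
tool_pos: [460.6, 317.9, 22.3]
tcp_rot: [-180.0, -0.0, -0.0]
ft_force: [0.2, -0.2, -3.3]
finger_gap: 25.9
```

```bash
python3 -m jog '[[[0,0,0.03,0,0,0,0],[0,0,0.02,0,0,0,0],[0,0,0,0,0,0,0]]]'; python3 -m jog '[[[0,0,0.02,0,0,0,0],[0,0,0,0,0,0,0]]]'
```

```text
time: 36.52
tool_pos: [460.6, 317.9, 20.1]
tcp_rot: [180.0, 0.0, -0.0]
ft_force: [-2.3, -0.6, 2.1]
finger_gap: 26.0
time: 36.78
tool_pos: [460.6, 318.0, 20.0]
tcp_rot: [180.0, 0.0, -0.0]
ft_force: [-6.6, -3.7, 12.3]
finger_gap: 26.1
```

Contact at 20.0, as expected. Release, lift clear and check everything.

```bash
python3 -m jog '[[[0,0,-0.02,0,0,0,0.55],[0,0,0,0,0,0,0.55],[0,0,0,0,0,0,0.55],[0,0,0,0,0,0,0.55],[0,0,-0.3,0,0,0,0.55],[0,0,-0.8,0,0,0,0.55],[0,0,-0.8,0,0,0,0.55],[0,0.5,-0.5,0,0,0,0.55],[0,0.8,-0.5,0,0,0,0.55],[0,0.8,0,0,0,0,0.55],[0,0.8,0,0,0,0,0.55],[0,0.8,0,0,0,0,0.55]]]'
python3 -m jog '[[[-0.3,0.6,0,0,0,0,0.55],[-0.5,0.8,0,0,0,0,0.55],[0,0,0,0,0,0,0.55],[0,0,0,0,0,0,0.55]]]'
python3 - <<'E'
from h import *
p,P=cloud("top");cv2.imwrite("pics/end.png",p[:,:,::-1]);q=P.reshape(-1,3);col=p.reshape(-1,3).astype(int)
blue=col[:,2]-col[:,0]>45
T2=(np.array([499.,309.]),-12.75);T3=(np.array([517,-319.5]),5.3)
for n,xy,lo,hi,r,T,ztop in [("hub",(594,-313),30,50,30,T3,43),("big",(515,-320),12,25,34,T3,18),("nut",(438,-328),14,30,30,T3,22),("small",(537,301),9,25,25,T2,14),("pulley rim",(461,318),14,24,33,T2,19),("pulley boss",(461,318),26,40,25,T2,31),("gauge",(584,78),18,40,60,None,26),("elbow",(437,125),15,45,50,None,29),("collar",(442,-110),10,25,40,None,15)]:
    m=(np.hypot(q[:,0]-xy[0],q[:,1]-xy[1])<r)&(q[:,2]>lo)&(q[:,2]<hi)&~blue
    b=q[m]
    if len(b)<10: print(n,"few",len(b));continue
    (cx,cy),R=cv2.minEnclosingCircle(b[:,:2].astype(np.float32))
    A=np.c_[b[:,:2]-[cx,cy],np.ones(len(b))];f=np.linalg.lstsq(A,b[:,2],rcond=None)[0]
    l=""
    if T: a=np.radians(T[1]);d=np.array([cx,cy])-T[0];l=("in tray",round(d[0]*np.cos(a)+d[1]*np.sin(a),1),round(-d[0]*np.sin(a)+d[1]*np.cos(a),1))
    print(n,len(b),(round(cx,1),round(cy,1)),"R",round(R,1),"z med",np.median(b[:,2]).round(1),"exp",ztop,"slope",np.hypot(*f[:2]).round(3),l)
E
```

```text
time: 38.28
tool_pos: [460.8, 131.8, 166.2]
tcp_rot: [-180.0, -0.1, 0.0]
ft_force: [-0.1, 0.1, -0.5]
finger_gap: 47.1
time: 38.78
tool_pos: [421.2, 63.1, 165.9]
tcp_rot: [-180.0, -0.1, -0.1]
ft_force: [-0.0, 0.1, 0.9]
finger_gap: 46.9
hub 257 (590.3, -313.8) R 21.9 z med 41.0 exp 43 slope 0.018 ('in tray', np.float64(73.6), np.float64(-1.1))
big 437 (513.9, -320.8) R 26.2 z med 16.8 exp 18 slope 0.003 ('in tray', np.float64(-3.2), np.float64(-1.0))
nut 243 (437.0, -328.6) R 20.2 z med 21.7 exp 22 slope 0.031 ('in tray', np.float64(-80.5), np.float64(-1.7))
small 188 (535.0, 299.3) R 17.6 z med 13.1 exp 14 slope 0.008 ('in tray', np.float64(37.2), np.float64(-1.5))
pulley rim 215 (460.0, 317.3) R 27.5 z med 17.4 exp 19 slope 0.007 ('in tray', np.float64(-39.9), np.float64(-0.5))
pulley boss 142 (459.4, 316.6) R 14.8 z med 31.4 exp 31 slope 0.046 ('in tray', np.float64(-40.3), np.float64(-1.3))
gauge 576 (581.2, 77.5) R 32.4 z med 24.1 exp 26 slope 0.033 
elbow few 0
collar 415 (441.8, -110.6) R 26.5 z med 15.0 exp 15 slope 0.008
```

All five parts check out, and the elbow is only hidden under the arm. Handing in.

```bash
python3 -c "
from bench import job,telemetry
print(job.hand_in(),telemetry.sense()['time'])"
```

```text
the job is handed in; nothing more can be done
the job is handed in; nothing more can be done
```

I packed both kits and handed the job in at about 39 s of the 115 s allowed. The hub, big bearing and nut are in tray3's far, middle and near compartments. The small bearing and pulley are in tray2's far and near compartments. Each part was lowered until the wrist force showed it touching the floor, and only then released.

**Parts:** the last depth check had all five within 6 mm of their compartment centres. Their top heights were within 2 mm of what lying flat on the floor gives, and the surface slopes were at most 0.05.

**Stock left behind:** the gauge measured within about 4 mm of where it began (roughly the measuring error) and the collar within about 1 mm.

**Not confirmed:** the elbow was hidden under the arm in the last check. It looked undisturbed in a wrist picture taken after the pulley was lifted, and the arm only passed well above it after that. The finger gap read 2 to 4 mm under the true part widths, which I took as gauge bias because the pictures showed square grips.

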